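# Set the bench magnifier's reach and lock its cam lever

## Task

Set the reach of the bench magnifier: hook a finger behind the shoulder of its end hub, draw the sliding leg out until the black ring mark has just come fully out of the collar, its inner edge level with the collar's mouth, and hold it there, because it slides back when let go. Still holding it at the mark, squeeze the cam lever fully shut along the leg with the other finger, gently, as the thin tube dents above about 50 N. Finish holding leg and shut lever gripped together, and leave everything else on the table undisturbed.

Things in the scene. Friction and masses are not known exactly. Their poses are not given: they have to be found in the camera images.
- magnifier: Bench magnifier, fixed: grey base plate 200 x 150 x 18 mm, steel column, grey outer tube rising outward at 0.30 rad (17 degrees). Origin on the table, 60 mm in front of the column's axis; z up, x level in the direction in which the leg comes out, y level towards the lever's side. At the end of the tube a black collar, 31 mm across; out of it slides the leg with the lens.
- collar_mouth (a point): Centre of the collar's mouth, on the tube's axis, about 145 mm above the table. Axes as magnifier.
- leg_shoulder (a point): On the leg's axis, at the flat shoulder of the end hub that faces the collar. Leg: bare aluminium tube, 16 mm thick; hub: black disc 42 mm across, 22 mm long, so the shoulder stands out 13 mm round the tube; then the level lens, 107 mm across. Mouth to shoulder: 38 mm at the start, 78 mm at the mark. x along the leg outward (up at 0.30 rad), y level to the lever's side, z square to both, up.
- leg_mark (a point): On the leg's axis, at the inner edge of the black ring mark, 5 mm wide, round the leg; the ring runs from here towards the hub. Hidden in the tube at the start, 40 mm inside the mouth; the leg is at its mark when this point is at collar_mouth. Axes as leg_shoulder.
- sliding_leg (a joint): How far the leg is drawn out (m): 0 fully in, where it rests at the start, 0.040 at the mark, 0.055 fully out. Leg and lens, about 0.36 kg, slide back in with about 1 N against 0.25 N of friction unless held. A nearly shut lever clamps the leg.
- cam_lever (a joint): Angle of the cam lever (rad): 0 shut, flat along the leg on its stop; grows as it swings level away from the leg; 0.28 to 0.40 at the start. It stays where it is left: friction 0.2 N m, about 3 N at its end, up to twice that over the last 0.1 rad where the cam bites.
- lever_tip (a point): Outer face of the lever's free end, at mid height. Lever: straight black bar 14 mm high, 7 mm thick, level with the leg; end 80 mm from its pin, which is 8 mm behind the mouth and 20 mm beside the axis. Shut: outer face 23.5 mm from the axis, end 6 mm short of the shoulder at the mark, 31.5 mm across leg and lever. Open: end 45 to 55 mm from the axis. x along the lever, y out of its outer face.
- mug: White ceramic mug, 80 mm across, 92 mm high, standing. Origin under its centre. To be left alone.
- dental_mirror: Steel dental mirror lying on the table, 170 mm long along its x, 8 mm thick. To be left alone.
- dome_dispenser: Yellow plastic dome dispenser, 52 mm across, 56 mm high. Origin under its centre. To be left alone.
- battery_jar: Glass jar with a metal cap, 48 mm across, 62 mm high. To be left alone.
- aid_case: Grey plastic case, 75 x 55 x 29 mm. To be left alone.
- hearing_aid: Small grey hearing aid, about 40 mm long, 11 mm high, on the cork mat under the lens. To be left alone.
- wax_brush: Small cleaning brush, about 95 mm long, 8 mm high, on the cork mat under the lens. To be left alone.

How it is judged:
By the outcome, as a careful person would: the job done as asked, in the order asked, and still so for the second after the job is handed in, while the arm keeps its last pose, push and grip.
It also fails if it takes over 40 s, if anything falls off the work surface, if the arm or the gripper's body presses on something with over 40 N, if the wrist force passes 120 N, or if a joint passes its speed limit or range.

## Robot

A 7-joint arm with a two-finger parallel gripper is mounted at the origin on the work surface. World frame = base frame: x ahead of the robot, y to its left, z up, the work surface at z = 0. Lengths are in m, angles in rad, forces in N, time in s.
With the tool pointing down it reaches from about 0.425 to 0.875 m from the base axis. Payload 4.7 kg.
Tool frame: the origin (TCP) lies midway between the tips of the shut fingers; the grasp point (between the pads) lies 19 mm behind it; z points along the fingers, y is the line along which they close (so a half turn about z gives the same grasp; the last joint's range is limited). The gripper opens to 87 mm and grips with 3 to 60 N. Pads are 19 mm wide; open, the fingers measure 117 mm over their backs; the gripper's body (75 mm by 190 mm) begins 51 mm behind the grasp point.
Start: joints at [1.24, 0.321, -0.07, 1.45, 0.023, 1.371, -0.057], TCP at [0.22, -0.612, 0.223] pointing down, gripper open.
Joint ranges: [-2.86, 2.86], [-0.3, 2.09], [-1.38, 1.24], [0.06, 2.45], [-1.56, 4.7], [0.09, 2.05], [-2.69, 2.69]. Speed limits (rad/s): [2.57, 2.57, 3.14, 3.14, 3.14, 3.14, 3.14].

## Interface

Orientations are given as a rotation vector (axis times angle).
In Python, from bench import ctrl gives the robot as it stands. The module is installed in compiled form; this text tells all that it offers.
- The arm moves only by the shell command python3 -m handwheel 'ROWS' [FORCE]. ROWS is JSON, a list of rows, each a list of 7 numbers: the finger opening in m, from 0 to 0.087, then the shift along the tool's x, y, z in m, then the turn, a rotation vector about the tool's x, y, z in degrees. A call has 1 to 12 rows; each row shifts and turns the commanded pose from where the row before left it, along the tool's axes as they then stand; what a row does not reach is not made up. A row lasts 1/8 s, in which the tool goes at most 62.5 mm and 10.7 degrees, less where a joint would pass 70% of its speed; a pose out of reach is approached as far as the arm can. A call is refused whole if a number of a shift passes 0.0625 or a number of a turn 10.7, either way. A call with a gripper value outside its range is refused whole. The fingers move at their own pace and stop on an object; FORCE is the grip in N (left out, the last holds). Time passes only in rows, so rows that do not move let the fingers close. It gives the time, the measured TCP pose, the force, the opening and the grip force at its end, in the units of the state.
- ctrl.get_state(): the state, without advancing time (a new reading comes with each control period).
- ctrl.get_image(name): name is "scene" or "side" or "wrist"; returns (picture, depth): 480x640x3 uint8, blue, green, red; 480x640 float32, m along the optical axis (not along the pixel's ray), 0 where there is no reading.
- ctrl.camera_info(name): a dict with "intrinsics" (3x3 intrinsics, pixels), "R" (3x3) and "t" (3): a world point X has camera coordinates R X + t. Camera axes: x right, y down, z forward; pixel columns grow to the right and rows downward; lengths in m; the calibration is good to about 2 mm. A picture is of the moment at which its call begins: read the wrist's pose just before it. camera_info takes no time and is no camera call; for the wrist camera it gives the pose at the moment of the call.
- ctrl.close_job(): hands the job in; it is judged then, once.
The state is a dict: "time": time; "joint_positions": joint angles; "qd": joint speeds; "joint_torque": joint torques, N m; "position": TCP position; "tool_rot": TCP orientation; "ft_force": force on the tool from outside, world axes, zero at the start; "torque": the same for the moment, N m; "grip_width": opening from 0.0 (shut) to 1.0 (fully open); "grip_force": force on a finger pad.
Only numpy, scipy, OpenCV 4.12 (cv2) and the standard library are available. Lean on these libraries where they do the work, as an engineer would, in place of code of your own. Each camera call takes 0.05 s, during which the arm holds its last target. There are 200 camera calls.

## Working session

There is one attempt and no reset: what is moved stays moved. The work goes in short steps, Python scripts to look and compute and a shell command to move; the robot and the scene stay as the last step left them, time stands still between calls to the robot, and variables do not carry over. Pictures are saved under pics/ and viewed, at most 10 in all, crops included, and the job is handed in when it is done.

```bash
mkdir -p pics; python3 - <<'E'
from bench import ctrl
import cv2,numpy as np
for n in("scene","side"):
    im,d=ctrl.get_image(n);cv2.imwrite(f"pics/{n}0.png",im);np.savez(f"{n}0.npz",im=im,d=d)
    c=ctrl.camera_info(n);print(n,np.round(c["intrinsics"],1).tolist(),np.round(c["R"],3).tolist(),np.round(c["t"],3), "pos",np.round(-np.array(c["R"]).T@c["t"],3),(d>0).mean())
s=ctrl.get_state()
for k,v in s.items(): print(k,np.round(v,3))
E
```

```text
scene [[614.5, 0.0, 321.1], [0.0, 614.5, 242.3], [0.0, 0.0, 1.0]] [[0.887, 0.46, -0.026], [0.228, -0.488, -0.843], [-0.4, 0.742, -0.538]] [-0.46  -0.021  1.664] pos [ 1.079 -1.033  0.865] 0.9786881510416666
side [[624.6, 0.0, 318.7], [0.0, 624.6, 243.8], [0.0, 0.0, 1.0]] [[-0.792, -0.61, -0.018], [-0.406, 0.55, -0.729], [0.455, -0.57, -0.684]] [0.42  0.306 1.402] pos [-0.18   0.887  1.19 ] 0.9959700520833333
time 0.1
joint_positions [ 1.24   0.322 -0.07   1.452  0.023  1.371 -0.057]
qd [-0.001 -0.002  0.002 -0.003 -0.001  0.001  0.001]
joint_torque [-0.0000e+00 -4.9257e+01 -4.0600e-01 -3.1339e+01 -6.4000e-02  4.0000e-02
  0.0000e+00]
position [ 0.219 -0.611  0.222]
tool_rot [-3.093e+00 -5.390e-01  1.000e-03]
ft_force [-0.64   0.431  0.317]
torque [-0.041 -0.046  0.067]
grip_force 0.0
grip_width 1.004
```

View pics/scene0.png

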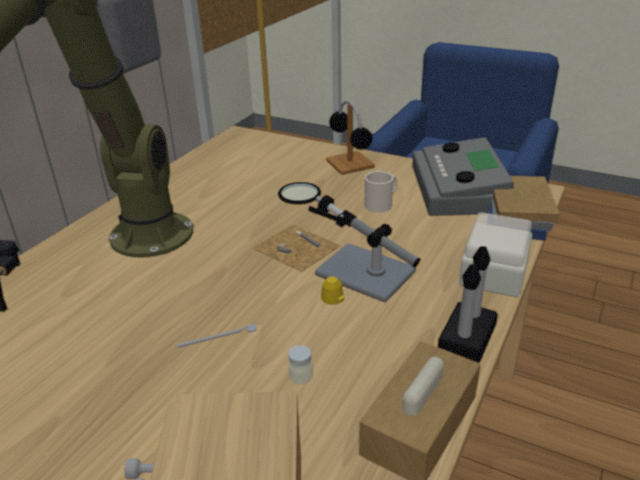

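View pics/side0.png

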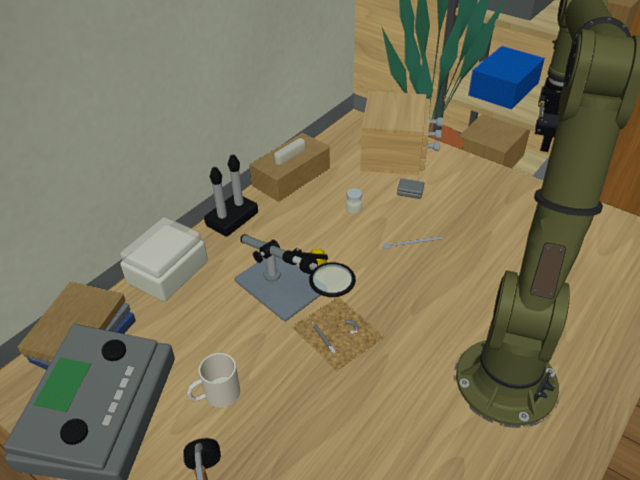

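The scene view shows the magnifier base at (366,270), the collar and lever near (335,212) and the lens at (300,192). In the side view the base is at (285,280), the hub near (318,262) and the lens at (332,279). I'll enlarge both.

```bash
python3 - <<'E'
import cv2,numpy as np
a=np.load("scene0.npz")["im"][175:295,265:425];b=np.load("side0.npz")["im"][215:335,225:385]
o=np.hstack([cv2.resize(x,(400*2//2,600),interpolation=cv2.INTER_CUBIC) for x in (a[:,:],b)])
A=cv2.resize(a[5:80,10:110],(800,600),interpolation=cv2.INTER_CUBIC)
B=cv2.resize(b[10:85,10:110],(800,600),interpolation=cv2.INTER_CUBIC)
# stack half: each 800x300
cv2.imwrite("pics/cs.png",A);cv2.imwrite("pics/cd.png",B)
E
```

```text
(no output)
```

View pics/cs.png

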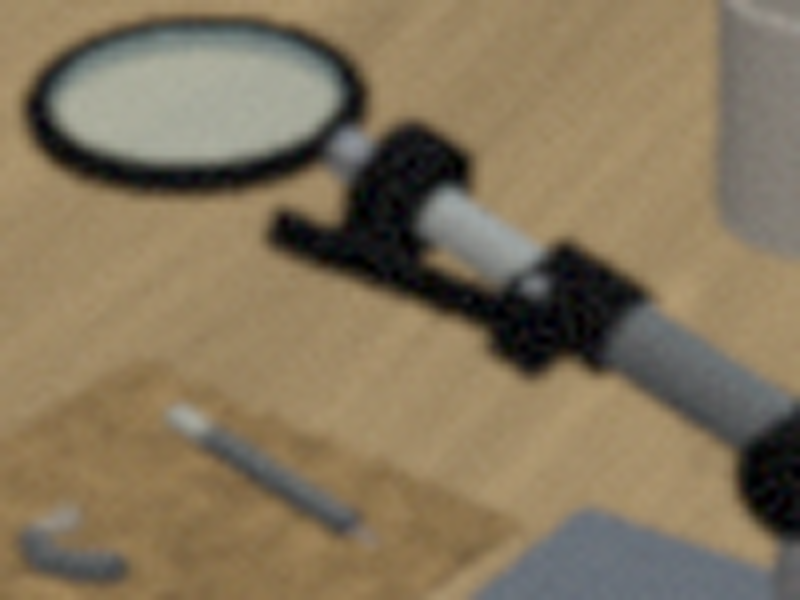

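View pics/cd.png

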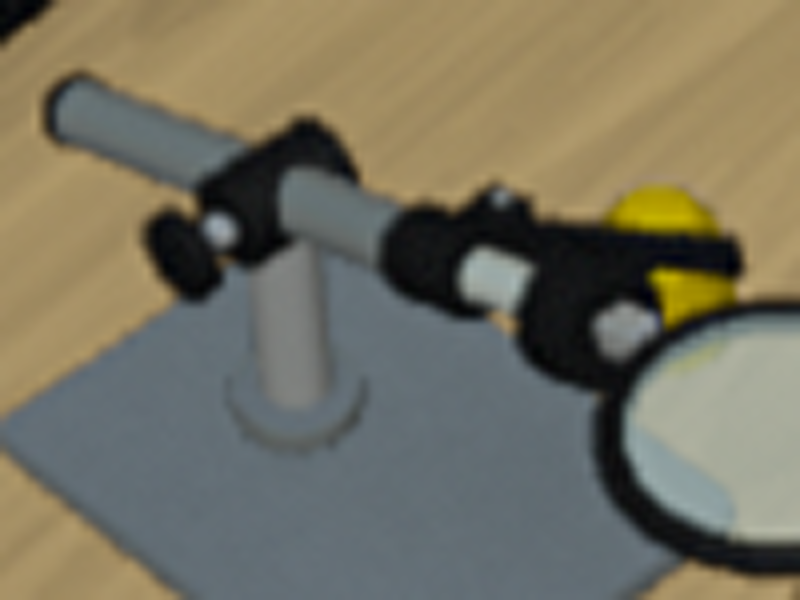

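Scene crop: the leg axis runs from about (525,272) at the mouth to (437,212) at the shoulder, and the lever end is at (285,228). In the side crop the lever lies beyond the leg, with its end at (735,255). The mouth is near (470,265) and the hub near (570,310). Next I'll get the frame and the axis from depth.

```bash
cat > h.py <<'E'
import numpy as np,cv2
from bench import ctrl
def cloud(n,im,d,c=None):
    c=c or ctrl.camera_info(n);K=np.array(c["intrinsics"]);R=np.array(c["R"]);t=np.array(c["t"])
    v,u=np.mgrid[:480,:640];P=np.stack([(u-K[0,2])/K[0,0]*d,(v-K[1,2])/K[1,1]*d,d],-1)
    P=(P-t)@R;P[d<=0]=np.nan;return P
def proj(n,X,c=None):
    c=c or ctrl.camera_info(n);p=np.array(c["intrinsics"])@(np.array(c["R"])@X+c["t"]);return p[:2]/p[2]
def ray(n,u,v,c=None):
    c=c or ctrl.camera_info(n);K=np.array(c["intrinsics"]);R=np.array(c["R"])
    d=R.T@np.linalg.solve(K,[u,v,1.]);return -R.T@c["t"],d/np.linalg.norm(d)
def tri(a,b):
    A=sum(np.eye(3)-np.outer(d,d) for o,d in(a,b));y=sum((np.eye(3)-np.outer(d,d))@o for o,d in(a,b));X=np.linalg.solve(A,y)
    return X,[np.linalg.norm((np.eye(3)-np.outer(d,d))@(X-o)) for o,d in(a,b)]
E
python3 - <<'E'
from h import *
C=[];L=[]
for n in("scene","side"):
    f=np.load(n+"0.npz");P=cloud(n,f["im"],f["d"]);hsv=cv2.cvtColor(f["im"],cv2.COLOR_BGR2HSV)
    m=(abs(P[...,2]-.018)<.008)&(hsv[...,0]>95)&(hsv[...,0]<130)&(hsv[...,1]>30)
    k,l,s,_=cv2.connectedComponentsWithStats(m.astype(np.uint8));i=1+s[1:,4].argmax()
    print(n,"base",s[i]);q=P[l==i]
    r=cv2.minAreaRect((q[:,:2]*1000).astype(np.float32));print(r)
    C.append(P.reshape(-1,3));L.append(hsv.reshape(-1,3))
S,D=ray("scene",275+525/8,180+272/8),ray("side",235+468/8,225+270/8)
print("mouth",tri(S,D));
print("shoulder~",tri(ray("scene",275+437/8,180+212/8),ray("side",235+525/8,225+285/8)))
print("lever end",tri(ray("scene",275+285/8,180+228/8),ray("side",235+738/8,225+255/8)))
P=np.vstack(C);H=np.vstack(L);np.savez("cl.npz",P=P,H=H)
for n,p in(("scene",(366,270)),("scene",(375,235)),("scene",(300,192)),("scene",(378,190)),("scene",(332,292)),("side",(332,279))):
    f=np.load(n+"0.npz");print(n,p,np.round(cloud(n,f["im"],f["d"])[p[1],p[0]],3))
E
```

```text
scene base [ 318  245   93   51 1760]
((597.0543823242188, 77.47565460205078), (142.17420959472656, 190.6815185546875), 82.13704681396484)
side base [ 235  257   83   62 2553]
((591.2101440429688, 85.74666595458984), (147.65823364257812, 199.35354614257812), 81.57730102539062)
mouth (array([0.52911515, 0.09130287, 0.14466192]), [np.float64(0.002184048481659448), np.float64(0.002184048481659537)])
shoulder~ (array([0.50120917, 0.09463163, 0.15701434]), [np.float64(0.004380599960934977), np.float64(0.004380599960934931)])
lever end (array([0.46303346, 0.05449061, 0.16155974]), [np.float64(0.0036959231281170003), np.float64(0.0036959231281170264)])
scene (366, 270) [0.601 0.075 0.016]
scene (375, 235) [0.628 0.059 0.13 ]
scene (300, 192) [0.41  0.107 0.168]
scene (378, 190) [0.507 0.366 0.072]
scene (332, 292) [ 0.577 -0.058  0.033]
side (332, 279) [0.402 0.111 0.171]
```

```bash
cat >> h.py <<'E'
from scipy.spatial.transform import Rotation as Ro
yaw=np.deg2rad(171.8);hx=np.array([np.cos(yaw),np.sin(yaw),0]);hy=np.array([-np.sin(yaw),np.cos(yaw),0])
U=np.cos(.3)*hx+np.array([0,0,np.sin(.3)]);N=-np.sin(.3)*hx+np.array([0,0,np.cos(.3)])
M=np.array([.529,.0913,.1447])
def tool():
    s=ctrl.get_state();return np.array(s["position"]),Ro.from_rotvec(s["tool_rot"]).as_matrix(),s
def goal(sign,along,side,up):  # grasp point in leg axes from mouth; tool x = sign*U
    R=np.column_stack([sign*U,-sign*hy,-N]);return M+along*U+side*hy+up*N+.019*R[:,2],R
def delta(p,R):
    p0,R0,s=tool();return np.round(R0.T@(p-p0)*1000,1),np.round(np.rad2deg(Ro.from_matrix(R0.T@R).as_rotvec()),1)
E
python3 - <<'E'
from h import *
p0,R0,s=tool();c=ctrl.camera_info("wrist");cp=-np.array(c["R"]).T@c["t"]
print("cam in tool",R0.T@(cp-p0),"cam axis in tool",R0.T@np.array(c["R"])[2], c["intrinsics"][0])
for g in(1,-1): print(g,delta(*goal(g,.028,.034,.12)),goal(g,.028,.034,.12)[0], "det",np.linalg.det(goal(g,0,0,0)[1]))
# cloud in leg axes
f=np.load("cl.npz");Q=f["P"]-M;H=f["H"];q=np.stack([Q@U,Q@hy,Q@N],1)
for lo in range(-160,0,20):
    k=(q[:,0]*1e3>lo)&(q[:,0]*1e3<lo+20)&(abs(q[:,1])<.03)&(abs(q[:,2])<.03)
    w=q[k]*1e3
    if len(w)>5: print(lo,len(w),np.round(np.percentile(w[:,1],[3,50,97]),1),np.round(np.percentile(w[:,2],[3,50,97]),1),np.median(H[k],0))
for lo in range(0,80,8):
    k=(q[:,0]*1e3>lo)&(q[:,0]*1e3<lo+8)&(abs(q[:,1])<.07)&(abs(q[:,2])<.03);w=q[k]*1e3
    print(lo,len(w),np.round(np.percentile(w[:,1],[3,50,97]),1),np.round(np.percentile(w[:,2],[3,50,97]),1),np.median(H[k],0))
E
```

```text
cam in tool [ 0.08121259  0.00081395 -0.16132582] cam axis in tool [-2.91132809e-01 -5.34387115e-05  9.56682646e-01] [373.26381592   0.         312.41697398]
1 (array([ 515.6, -525.2,  -27. ]), array([  22.7,    5.5, -150.5])) [0.52721706 0.05720573 0.24946355] det 0.9999999999999998
-1 (array([ 515.6, -525.2,  -27. ]), array([  4.1, -16.8,  27.8])) [0.52721706 0.05720573 0.24946355] det 0.9999999999999998
-160 134 [-11.2   3.7  12.8] [-5.2  7.8 13. ] [ 92.5  17.  105.5]
-140 153 [-12.2   6.2  14.3] [-27.7   6.3  14.1] [ 90.  14. 101.]
-120 273 [-21.6  10.3  25.3] [-27.1  10.1  18.2] [90. 44. 27.]
-100 309 [-23.7  -1.2  23.8] [-20.8   9.3  17.7] [90. 33. 29.]
-80 137 [-11.2   4.1  14.5] [-5.6  7.9 13.4] [ 90.  14. 102.]
-60 132 [-11.6   3.9  15.2] [-5.6  7.9 13.5] [ 90.   16.  105.5]
-40 174 [-14.3   8.8  27.2] [-9.2  9.8 16.9] [90.  47.5 38. ]
-20 266 [-14.3  11.   29. ] [-10.6  10.6  17.7] [90. 48. 23.]
0 102 [-14.5   9.4  32.2] [-7.4  5.2 14.1] [75.  31.5 49. ]
8 69 [-6.8  9.4 36.1] [-3.7  5.  10.2] [ 60.  21. 119.]
16 66 [-7.5  9.9 37.3] [-2.7  6.   9.7] [ 52.   21.5 122.5]
24 53 [-2.6 31.5 42.1] [-5.   3.4 10. ] [45. 49. 56.]
32 127 [-17.2  11.6  41.2] [-11.2   7.1  21.2] [68. 54. 28.]
40 129 [-19.2  17.5  45.7] [-5.4  8.7 22.6] [95. 67. 22.]
48 143 [-19.5  13.3  46.5] [-7.9  8.8 22.4] [94. 58. 22.]
56 176 [-19.2   1.1  49.5] [-9.9  5.8 21. ] [90. 38. 21.]
64 53 [-6.2  4.9 46.3] [-4.8  4.3  8.7] [ 75.  14. 119.]
72 71 [-16.1   6.3  25.6] [-2.8  3.6  8.2] [47. 28. 81.]
```

```bash
python3 -m handwheel '[[0.087,0.060,-0.026,-0.006,0,0,0],[0.087,0.060,-0.026,-0.006,0,0,0],[0.087,0.060,-0.026,-0.006,0,0,0],[0.087,0.060,-0.026,-0.006,0,0,0],[0.087,0.060,-0.026,-0.006,0,0,0],[0.087,0.060,-0.026,0,0,0,0],[0.087,0.026,-0.055,0,0,0,0],[0.087,0.026,-0.055,0,0,0,0],[0.087,0.026,-0.055,0,0,0,0],[0.087,0.026,-0.055,0,0,0,0],[0.087,0.026,-0.055,0,0,0,0],[0.087,0.026,-0.055,0,0,0,0]]'
sed -i 's/^M=.*/M=np.array([.529,.0913,.1447])+.0012*hy+.0015*N/' h.py
python3 -c "
from h import *
print(delta(*goal(-1,.028,.034,.12)),tool()[2]['joint_positions'])"
```

```text
time: 1.6
position: [0.5271, 0.0091, 0.2509]
tool_rot: [3.095, 0.539, -0.0]
ft_force: [-0.0, 0.7, 0.1]
grip_width: 0.998
grip_force: 0.0
(array([ 16.2, -43.9,  -0.1]), array([  4.2, -16.8,  27.7])) [ 0.47439378  0.07631833 -0.56796933  1.6946854   0.04221587  1.38283856
 -1.32637202]
```

```bash
python3 -m handwheel '[[0.087,0.016,-0.044,0,0,0,0],[0.087,0,0,0,1.05,-4.2,6.9],[0.087,0,0,0,1.05,-4.2,6.9],[0.087,0,0,0,1.05,-4.2,6.9],[0.087,0,0,0,1.05,-4.2,6.9],[0.087,0,0,0,0,0,0]]'
python3 - <<'E'
from h import *
print(delta(*goal(-1,.028,.034,.12)),tool()[2]['joint_positions'])
c=ctrl.camera_info("wrist");im,d=ctrl.get_image("wrist");cv2.imwrite("pics/w1.png",im);np.savez("w1.npz",im=im,d=d,R=c["R"],t=c["t"],K=c["intrinsics"])
for a in(0,.038,.078):
    for s in(-.008,0,.008): print(a,s,np.round(proj("wrist",M+a*U+s*hy,c)))
P=cloud("wrist",im,d,c);q=(P-M);q=np.stack([q@U,q@hy,q@N],-1).reshape(-1,3)*1e3
H=cv2.cvtColor(im,cv2.COLOR_BGR2GRAY).ravel()
for lo in range(-60,100,5):
    k=(q[:,0]>lo)&(q[:,0]<lo+5)&(abs(q[:,1])<70)&(abs(q[:,2])<30);w=q[k]
    if len(w)<9: print(lo,len(w));continue
    j=abs(w[:,1])<22
    print(lo,len(w),"y",np.round(np.percentile(w[:,1],[1,50,99]),1),"inner y",np.round(np.percentile(w[j,1],[1,99]),1),"top",np.round(np.percentile(w[j,2],98),1))
E
```

```text
time: 2.35
position: [0.528, 0.0533, 0.2494]
tool_rot: [-3.077, 0.217, 0.467]
ft_force: [-0.0, -0.0, 0.2]
grip_width: 1.001
grip_force: 0.0
(array([-1.3, -2.6, -1.1]), array([-0. ,  0.1,  0.1])) [ 0.33413523  0.33866485 -0.55641912  1.45399543  0.07047569  1.68123982
 -1.93526664]
0 -0.008 [250. 207.]
0 0 [261. 207.]
0 0.008 [272. 207.]
0.038 -0.008 [252. 258.]
0.038 0 [263. 258.]
0.038 0.008 [274. 258.]
0.078 -0.008 [254. 306.]
0.078 0 [265. 306.]
0.078 0.008 [275. 306.]
-60 278 y [-10.    2.3  12.1] inner y [-10.   12.1] top 10.4
-55 275 y [-9.9  2.1 12.1] inner y [-9.9 12.1] top 10.5
-50 271 y [-9.9  2.2 12.1] inner y [-9.9 12.1] top 10.5
-45 264 y [-10.1   2.2  11.9] inner y [-10.1  11.9] top 10.3
-40 260 y [-9.7  2.1 12.3] inner y [-9.7 12.3] top 10.4
-35 354 y [-13.3   2.5  15.8] inner y [-13.3  15.8] top 14.4
-30 341 y [-13.6   2.8  15.9] inner y [-13.6  15.9] top 14.1
-25 458 y [-13.9   8.5  26.3] inner y [-14.   21.8] top 14.2
-20 459 y [-13.2   7.8  26.9] inner y [-13.3  21.7] top 14.3
-15 446 y [-13.6   8.8  28.1] inner y [-13.7  21.7] top 14.2
-10 424 y [-13.2   7.5  27.4
[... 531 characters left out ...]
443 y [-17.2   8.5  43.7] inner y [-17.3  21.6] top 19.7
45 442 y [-17.4   8.4  45.4] inner y [-17.5  21.6] top 19.4
50 427 y [-17.3   7.4  47. ] inner y [-17.6  21.6] top 19.6
55 197 y [-16.7  16.9  48.7] inner y [-17.2  21.4] top 19.3
60 75 y [-3.5 42.6 48.7] inner y [-3.9  6.9] top 5.3
65 101 y [-4.5  2.   7.5] inner y [-4.5  7.5] top 4.9
70 209 y [-15.    3.3  18.7] inner y [-15.   18.7] top 4.8
75 452 y [-24.8   2.9  28. ] inner y [-21.4  21.9] top 3.2
80 438 y [-31.1   2.9  35.5] inner y [-21.7  21.9] top 2.0
85 449 y [-33.9   3.6  40.6] inner y [-21.3  21.6] top -0.1
90 480 y [-33.5   6.5  44.7] inner y [-21.3  21.5] top -2.8
95 482 y [-36.    6.5  47.4] inner y [-21.3  21.4] top -4.5
```

View pics/w1.png

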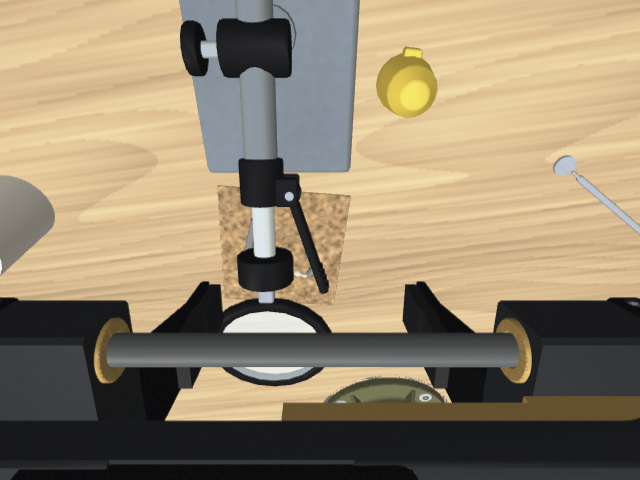

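The wrist view is clear. The collar mouth is at (263,205), the hub shoulder at (265,252) and the lever end at (323,290) on the right (+y). The far finger is the one on the left. I'm correcting the mouth by (-2.5, +1.2, -1.2) mm, then descending.

```bash
sed -i 's/^M=.*/M=np.array([.529,.0913,.1447])+.0024*hy+.0003*N-.0025*U/' h.py
python3 -c "
from h import *
print(M,delta(*goal(-1,.017,.0325,.12)),delta(*goal(-1,.017,.0325,0)))"
```

```text
[0.53110936 0.08857125 0.1442478 ] (array([12.8, -2.2,  0.6]), array([-0. ,  0. ,  0.3])) (array([ 12.9,  -2.2, 120.6]), array([-0. ,  0. ,  0.3]))
```

```bash
python3 -m handwheel '[[0.087,0.013,-0.002,0,0,0,0.3],[0.087,0,0,0.040,0,0,0],[0.087,0,0,0.040,0,0,0],[0.087,0,0,0.025,0,0,0],[0.087,0,0,0.015,0,0,0],[0.087,0,0,0,0,0,0]]' 5
python3 - <<'E'
from h import *
print(delta(*goal(-1,.017,.0325,0)),tool()[2]['ft_force'])
c=ctrl.camera_info("wrist");im,d=ctrl.get_image("wrist");cv2.imwrite("pics/w2.png",im)
for a in(0,.038,.078): print(a,np.round(proj("wrist",M+a*U,c)))
E
```

```text
time: 3.15
position: [0.5048, 0.0595, 0.1323]
tool_rot: [-3.078, 0.224, 0.465]
ft_force: [-0.4, 0.1, 0.4]
grip_width: 0.999
grip_force: 0.0
(array([ 0.3, -0.1,  1.1]), array([ 0. , -0. , -0.1])) [-0.3580456   0.05880821  0.35997618]
0 [234. 288.]
0.038 [239. 366.]
0.078 [244. 437.]
```

View pics/w2.png

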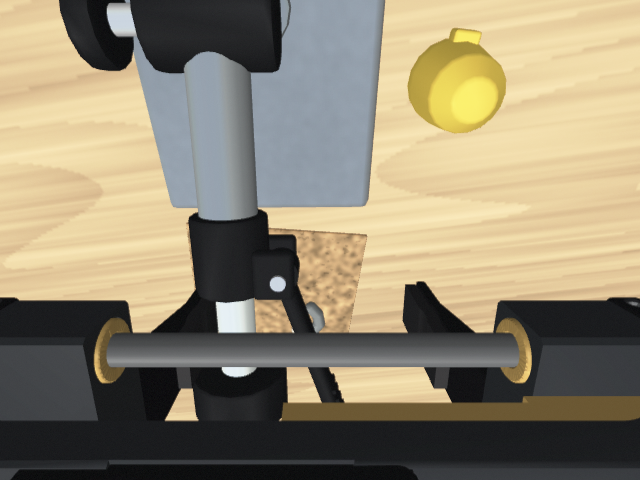

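The far finger is left of the leg, the lever finger is clear on the right, and the mouth rim is at row 300. Now drawing out along tool -x: about 11.5 mm to contact, then just under 40 mm.

```bash
python3 -m handwheel '[[0.087,-0.006,0,0,0,0,0],[0.087,-0.005,0,0,0,0,0],[0.087,-0.005,0,0,0,0,0],[0.087,-0.005,0,0,0,0,0],[0.087,-0.005,0,0,0,0,0],[0.087,-0.005,0,0,0,0,0],[0.087,-0.005,0,0,0,0,0],[0.087,-0.005,0,0,0,0,0],[0.087,-0.005,0,0,0,0,0],[0.087,-0.003,0,0,0,0,0],[0.087,0,0,0,0,0,0]]'
cat > look.py <<'E'
from h import *
import sys
print("err to along 68.5:",delta(*goal(-1,.0685,.0325,0)),np.round(tool()[2]['ft_force'],2),tool()[2]['grip_force'])
c=ctrl.camera_info("wrist");im,d=ctrl.get_image("wrist");cv2.imwrite(f"pics/{sys.argv[1]}.png",im)
g=cv2.cvtColor(im,cv2.COLOR_BGR2GRAY)
# brightness along top line of leg (up 8mm)
aa=np.arange(-12,40,1)
px=[proj("wrist",M+a*1e-3*U+.008*N,c) for a in aa]
v=[int(np.median(g[int(round(p[1])),int(round(p[0]))-4:int(round(p[0]))+5])) for p in px]
print([(int(a),int(round(p[1])),x) for a,p,x in zip(aa,px,v)])
P=cloud("wrist",im,d,c)
im2,d2=ctrl.get_image("scene")
for nm,PP in(("w",P),("s",cloud("scene",im2,d2))):
    q=PP-M;q=np.stack([q@U,q@hy,q@N],-1).reshape(-1,3)*1e3
    for n,lo,hi in(("hub",16,24),("collar",12.5,18)):
        r=np.hypot(q[:,1],q[:,2]);k=(r>lo)&(r<hi)&(abs(q[:,1])<14)&(q[:,2]>0)&(q[:,0]>(20 if n=="hub" else -40))&(q[:,0]<(110 if n=="hub" else 20))
        print(nm,n,k.sum(),np.round(np.percentile(q[k,0],[0,2,10,90,98,100]),1) if k.sum() else "")
E
python3 look.py w3
```

```text
time: 4.58
position: [0.4585, 0.0662, 0.1471]
tool_rot: [-3.078, 0.225, 0.465]
ft_force: [0.9, 0.3, 0.9]
grip_width: 1.002
grip_force: 0.3
err to along 68.5: (array([-2.1, -0. ,  1.4]), array([ 0. , -0. , -0.2])) [0.93 0.31 0.9 ] 0.33480455525932484
[(-12, 137, 37), (-11, 140, 38), (-10, 143, 37), (-9, 146, 37), (-8, 149, 37), (-7, 151, 36), (-6, 154, 38), (-5, 157, 37), (-4, 160, 37), (-3, 163, 37), (-2, 166, 37), (-1, 169, 36), (0, 171, 36), (1, 174, 38), (2, 177, 39), (3, 180, 227), (4, 183, 237), (5, 185, 238), (6, 188, 238), (7, 191, 238), (8, 193, 238), (9, 196, 238), (10, 199, 237), (11, 201, 238), (12, 204, 238), (13, 207, 238), (14, 209, 238), (15, 212, 238), (16, 215, 238), (17, 217, 238), (18, 220, 237), (19, 223, 238), (20, 225, 238), (21, 228, 238), (22, 230, 238), (23, 233, 238), (24, 235, 237), (25, 238, 238), (26, 240, 238), (27, 243, 238), (28, 245, 237), (29, 248, 238), (30, 250, 238), (31, 253, 238), (32, 255, 238), (33, 258, 238), (34, 260, 237), (35, 263, 238), (36, 265, 238), (37, 267, 238), (38, 270, 238), (39, 272, 238)]
w hub 3326 [54.5 55.3 76.1 94.3 96.6 97.9]
w collar 7324 [-39.9 -31.1 -28.9  -3.9  -0.9   0.1]
s hub 32 [53.1 53.2 55.5 93.6 96.2 97.9]
s collar 86 [-37.5 -37.3 -32.6  -5.8  -2.3  15.4]
```

```bash
python3 -m handwheel '[[0.087,-0.0015,0,0,0,0,0],[0.087,-0.001,0,0,0,0,0],[0.087,0,0,0,0,0,0]]'
python3 look.py w4 | cut -c1-560; python3 look.py w5 | tail -4
python3 -c "
import cv2
im=cv2.imread('pics/w4.png')[120:240,170:330];cv2.imwrite('pics/w4c.png',cv2.resize(im,(800,600),interpolation=cv2.INTER_CUBIC))"
```

```text
time: 5.05
position: [0.4563, 0.0665, 0.1477]
tool_rot: [-3.078, 0.225, 0.465]
ft_force: [1.2, 0.1, 0.2]
grip_width: 1.0
grip_force: 0.4
err to along 68.5: (array([0.2, 0. , 1.4]), array([ 0. , -0. , -0.1])) [1.23 0.11 0.22] 0.36758140562596964
[(-12, 130, 37), (-11, 133, 38), (-10, 136, 37), (-9, 139, 39), (-8, 142, 38), (-7, 145, 38), (-6, 148, 38), (-5, 151, 36), (-4, 154, 37), (-3, 156, 37), (-2, 159, 37), (-1, 162, 36), (0, 165, 35), (1, 168, 39), (2, 171, 38), (3, 173, 39), (4, 176, 38), (5, 179, 85), (6, 182, 237), (7, 184, 237), (8, 187, 237), (9, 190, 238), (10, 193, 237), (11, 195, 237), (12, 198, 237), (13, 201, 238), (14, 203, 237), (15, 206, 237), (16, 209, 237), (17, 211, 237), (18, 214, 238), (19, 217, 238), (20, 219, 237), (21, 222, 238), (22, 224, 237), (23, 227, 238), (24, 229
w hub 3322 [ 56.7  57.6  78.4  96.6  98.9 100.8]
w collar 7439 [-38.9 -31.1 -28.9  -3.8  -0.9   0. ]
s hub 26 [55.4 56.2 57.8 96.1 98.  98.3]
s collar 81 [-38.2 -36.6 -31.9  -4.5   3.2  16.3]
w hub 3339 [ 56.8  57.6  78.4  96.6  98.8 100.8]
w collar 7443 [-39.1 -31.1 -28.9  -3.7  -0.9   0.1]
s hub 21 [53.8 54.2 57.  96.8 98.8 99.5]
s collar 84 [-37.5 -35.1 -32.2  -4.9  -2.1  19.6]
```

View pics/w4c.png

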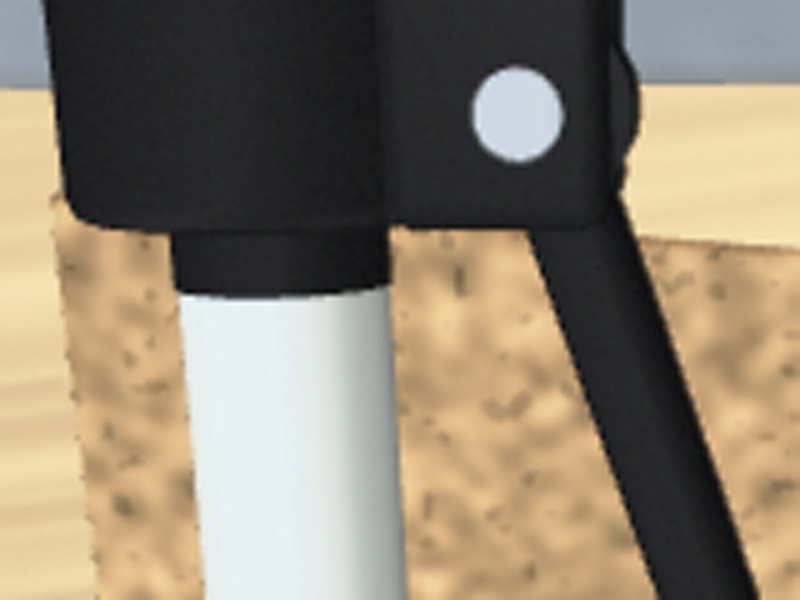

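The ring band shows just below the collar rim (crop rows 232–295, about 5 mm), so the leg is at the mark. Next I close the gripper while shifting the tool so that the hooking finger stays beside the leg.

```bash
python3 -m handwheel '[[0.083,0,-0.002,0,0,0,0],[0.079,0,-0.002,0,0,0,0],[0.075,0,-0.002,0,0,0,0],[0.071,0,-0.002,0,0,0,0],[0.067,0,-0.002,0,0,0,0],[0.063,0,-0.002,0,0,0,0],[0.063,0,0,0,0,0,0]]' 18
python3 look.py w6 | cut -c1-500
```

```text
time: 6.12
position: [0.4583, 0.0789, 0.1478]
tool_rot: [-3.077, 0.224, 0.464]
ft_force: [1.4, 0.5, 0.1]
grip_width: 0.731
grip_force: 0.5
err to along 68.5: (array([ 0.1, 12.5,  1.5]), array([-0. , -0.1, -0.1])) [1.36 0.54 0.07] 0.4670347133651376
[(-12, 131, 40), (-11, 133, 41), (-10, 136, 42), (-9, 139, 41), (-8, 142, 41), (-7, 145, 41), (-6, 148, 41), (-5, 151, 42), (-4, 154, 40), (-3, 157, 40), (-2, 160, 42), (-1, 162, 40), (0, 165, 39), (1, 168, 41), (2, 171, 41), (3, 174, 42), (4, 177, 41), (5, 179, 140), (6, 182, 243), (7, 185, 243), (8, 188, 243), (9, 190, 242), (10, 193, 243), (11, 196, 243), (12, 198, 243), (13, 201, 243), (14, 204, 243), (15, 206, 243), (16, 209, 243), (17, 212, 243), (18, 214, 243), (19, 217, 243), (20, 219, 2
w hub 2572 [56.6 57.4 78.2 91.9 94.4 97.1]
w collar 7477 [-39.  -31.1 -28.8  -3.7  -0.9   0.1]
s hub 6 [54.5 54.9 56.4 65.8 68.7 69.4]
s collar 82 [-39.7 -38.7 -32.8  -3.9  -1.4   1. ]
```

```bash
python3 -m handwheel '[[0.060,0,-0.0015,0,0,0,0],[0.057,0,-0.0015,0,0,0,0],[0.054,0,-0.0015,0,0,0,0],[0.051,0,-0.0015,0,0,0,0],[0.048,0,-0.001,0,0,0,0],[0.045,0,-0.001,0,0,0,0],[0.045,0,0,0,0,0,0]]' 18
python3 look.py w7 | cut -c1-500
```

```text
time: 7.1
position: [0.4593, 0.0866, 0.1476]
tool_rot: [-3.078, 0.224, 0.465]
ft_force: [-2.4, -2.6, 0.1]
grip_width: 0.521
grip_force: 1.8
err to along 68.5: (array([ 0.2, 20.3,  1.3]), array([-0. , -0. , -0.1])) [-2.36 -2.61  0.06] 1.8349788944033207
[(-12, 130, 44), (-11, 133, 44), (-10, 136, 44), (-9, 139, 45), (-8, 142, 43), (-7, 145, 43), (-6, 148, 44), (-5, 151, 43), (-4, 154, 43), (-3, 156, 43), (-2, 159, 44), (-1, 162, 42), (0, 165, 42), (1, 168, 43), (2, 171, 43), (3, 173, 44), (4, 176, 43), (5, 179, 94), (6, 182, 246), (7, 185, 246), (8, 187, 246), (9, 190, 246), (10, 193, 246), (11, 195, 246), (12, 198, 246), (13, 201, 246), (14, 203, 246), (15, 206, 246), (16, 209, 246), (17, 211, 246), (18, 214, 246), (19, 217, 246), (20, 219, 24
w hub 2515 [56.6 57.5 78.2 91.9 94.3 97.1]
w collar 7600 [-38.6 -31.1 -28.8  -3.7  -0.9   0. ]
s hub 1 [52.4 52.4 52.4 52.4 52.4 52.4]
s collar 80 [-39.4 -36.8 -32.9  -5.9  -1.   12.3]
```

```bash
python3 -m handwheel '[[0.042,0,-0.0014,0,0,0,0],[0.039,0,-0.0014,0,0,0,0],[0.036,0,-0.001,0,0,0,0],[0.034,0,-0.0006,0,0,0,0],[0.034,0,0,0,0,0,0]]' 18
python3 look.py w8 | cut -c1-500
```

```text
time: 7.82
position: [0.4604, 0.091, 0.1478]
tool_rot: [-3.078, 0.225, 0.463]
ft_force: [-0.6, -2.2, -1.1]
grip_width: 0.394
grip_force: 2.3
err to along 68.5: (array([-0.2, 24.8,  1.6]), array([-0. , -0.1, -0.1])) [-0.55 -2.18 -1.12] 2.2565483883954585
[(-12, 131, 45), (-11, 134, 45), (-10, 137, 44), (-9, 140, 45), (-8, 143, 44), (-7, 146, 44), (-6, 149, 44), (-5, 152, 45), (-4, 154, 42), (-3, 157, 44), (-2, 160, 43), (-1, 163, 43), (0, 166, 41), (1, 169, 43), (2, 171, 44), (3, 174, 44), (4, 177, 43), (5, 180, 239), (6, 183, 246), (7, 185, 246), (8, 188, 246), (9, 191, 246), (10, 193, 246), (11, 196, 246), (12, 199, 246), (13, 202, 246), (14, 204, 246), (15, 207, 246), (16, 209, 246), (17, 212, 246), (18, 215, 246), (19, 217, 246), (20, 220, 2
w hub 2457 [55.6 57.  77.8 91.9 94.4 96.9]
w collar 7562 [-39.5 -31.1 -28.8  -3.7  -0.9   0.1]
s hub 1 [53.7 53.7 53.7 53.7 53.7 53.7]
s collar 90 [-39.9 -37.  -33.1  -5.4  -1.6   1.5]
```

```bash
python3 -m handwheel '[[0.034,-0.0005,0,0,0,0,0],[0.034,0,0,0,0,0,0]]' 18
python3 look.py w9 | cut -c1-500
```

```text
time: 8.18
position: [0.4603, 0.0909, 0.1479]
tool_rot: [-3.078, 0.225, 0.462]
ft_force: [1.0, -0.9, -1.3]
grip_width: 0.392
grip_force: 2.0
err to along 68.5: (array([-0.1, 24.7,  1.6]), array([-0. , -0.1, -0.2])) [ 1.03 -0.92 -1.33] 2.0263787219300866
[(-12, 131, 44), (-11, 134, 44), (-10, 137, 43), (-9, 140, 44), (-8, 143, 44), (-7, 146, 44), (-6, 148, 44), (-5, 151, 43), (-4, 154, 45), (-3, 157, 44), (-2, 160, 44), (-1, 163, 43), (0, 166, 37), (1, 168, 42), (2, 171, 44), (3, 174, 44), (4, 177, 42), (5, 179, 145), (6, 182, 246), (7, 185, 246), (8, 188, 246), (9, 190, 246), (10, 193, 246), (11, 196, 246), (12, 199, 246), (13, 201, 246), (14, 204, 246), (15, 207, 246), (16, 209, 246), (17, 212, 246), (18, 214, 246), (19, 217, 246), (20, 220, 2
w hub 2438 [55.6 57.1 77.9 92.1 94.3 96.9]
w collar 7535 [-40.  -31.1 -28.8  -3.7  -0.9   0.1]
s hub 1 [56. 56. 56. 56. 56. 56.]
s collar 86 [-39.9 -38.  -33.9  -6.8  -3.   -1.8]
```

```bash
python3 -m handwheel '[[0.033,0,0,0,0,0,0],[0.032,0,0,0,0,0,0],[0.031,0,0,0,0,0,0],[0.029,0,0,0,0,0,0],[0.025,0,0,0,0,0,0],[0.025,0,0,0,0,0,0],[0.025,0,0,0,0,0,0]]' 20
python3 look.py w10 | cut -c1-500
python3 -c "
import cv2
im=cv2.imread('pics/w10.png')[110:350,110:430];cv2.imwrite('pics/w10c.png',cv2.resize(im,(800,600),interpolation=cv2.INTER_CUBIC))"
```

```text
time: 9.15
position: [0.4602, 0.0917, 0.148]
tool_rot: [-3.077, 0.224, 0.462]
ft_force: [4.9, 2.2, -2.6]
grip_width: 0.343
grip_force: 20.4
err to along 68.5: (array([ 0.2, 25.5,  1.6]), array([-0.1, -0.1, -0.1])) [ 4.92  2.2  -2.62] 20.405435697175562
[(-12, 130, 46), (-11, 133, 45), (-10, 136, 44), (-9, 139, 45), (-8, 142, 45), (-7, 145, 44), (-6, 148, 44), (-5, 151, 43), (-4, 154, 44), (-3, 156, 44), (-2, 159, 44), (-1, 162, 43), (0, 165, 40), (1, 168, 44), (2, 171, 43), (3, 173, 43), (4, 176, 44), (5, 179, 145), (6, 182, 246), (7, 184, 246), (8, 187, 246), (9, 190, 246), (10, 193, 246), (11, 195, 246), (12, 198, 246), (13, 201, 246), (14, 203, 246), (15, 206, 246), (16, 209, 246), (17, 211, 246), (18, 214, 246), (19, 216, 246), (20, 219, 2
w hub 2401 [55.3 56.7 77.7 92.3 94.6 97.5]
w collar 7575 [-39.7 -31.  -28.8  -3.7  -0.8   0.1]
s hub 1 [56. 56. 56. 56. 56. 56.]
s collar 81 [-38.1 -35.7 -31.1  -5.1  -2.9  -2.5]
```

View pics/w10c.png

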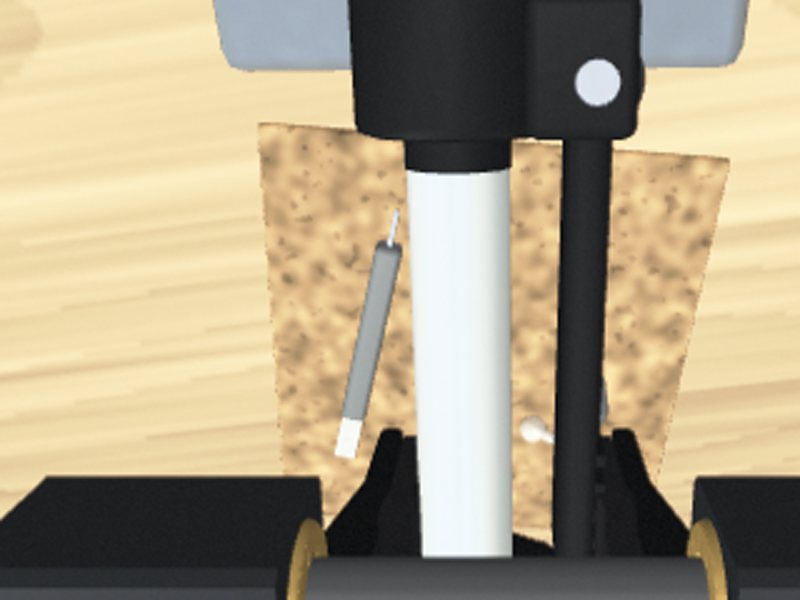

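```bash
python3 - <<'E'
from h import *
c=ctrl.camera_info("wrist");im,d=ctrl.get_image("wrist");P=cloud("wrist",im,d,c)
q=(P-M);q=np.stack([q@U,q@hy,q@N],-1).reshape(-1,3)*1e3
for lo in range(2,60,6):
    b=(q[:,0]>lo)&(q[:,0]<lo+6)
    l=q[b&(abs(q[:,1])<11)&(abs(q[:,2])<12)];v=q[b&(q[:,1]>12)&(q[:,1]<40)&(abs(q[:,2])<15)]
    if len(v)>20: print(lo,np.round(np.percentile(l[:,1],[2,98]),1),np.round(np.percentile(v[:,1],[2,50,98]),1),np.round(np.percentile(v[:,2],95),1))
s=ctrl.get_state();print(s["ft_force"],s["torque"],s["grip_force"],s["grip_width"])
E
```

```text
2 [-7.6  7.6] [16.  19.  22.9] 7.3
8 [-7.8  7.6] [15.9 19.  22.6] 7.1
14 [-7.5  7.6] [15.9 18.9 22.5] 7.1
20 [-7.4  7.6] [15.8 19.  22.6] 7.1
26 [-7.5  7.6] [15.7 18.7 22.5] 7.0
32 [-7.3  8. ] [15.6 18.9 22.3] 7.2
38 [-7.4  7.9] [15.5 18.5 22.4] 7.2
44 [-7.2  7.9] [15.4 18.3 22.1] 7.0
50 [-7.2  7.9] [15.3 21.1 31.1] 10.6
56 [-10.8   7.5] [15.3 24.8 31.6] 13.7
[ 5.64126742  0.9683181  -3.67321415] [ 0.25719476 -1.54794774 -0.21979086] 20.404784437268972 0.33660812341628166
```

```bash
python3 -m handwheel '[[0.025,0,0,0,0,0,0],[0.025,0,0,0,0,0,0],[0.025,0,0,0,0,0,0],[0.025,0,0,0,0,0,0],[0.025,0,0,0,0,0,0],[0.025,0,0,0,0,0,0],[0.025,0,0,0,0,0,0],[0.025,0,0,0,0,0,0]]' 20
python3 look.py w11 | cut -c1-420
```

```text
time: 10.3
position: [0.4602, 0.0918, 0.148]
tool_rot: [-3.077, 0.224, 0.462]
ft_force: [5.1, 1.5, -2.2]
grip_width: 0.336
grip_force: 20.4
err to along 68.5: (array([ 0.2, 25.5,  1.6]), array([-0.1, -0.1, -0.1])) [ 5.05  1.53 -2.21] 20.404363414272666
[(-12, 130, 45), (-11, 133, 45), (-10, 136, 45), (-9, 139, 45), (-8, 142, 45), (-7, 145, 44), (-6, 148, 44), (-5, 151, 43), (-4, 154, 44), (-3, 156, 44), (-2, 159, 43), (-1, 162, 43), (0, 165, 39), (1, 168, 43), (2, 171, 44), (3, 173, 44), (4, 176, 44), (5, 179, 144), (6, 182, 246), (7, 184, 246), (8, 187, 245), (9, 190, 246), (10, 193, 246), (11, 195, 245), (12, 198, 246), (13, 201, 246), (14, 203, 246), (15, 206, 2
w hub 2391 [55.2 56.6 77.7 92.3 94.8 97.1]
w collar 7564 [-38.6 -31.1 -28.8  -3.6  -0.8   0.1]
s hub 0 
s collar 89 [-39.1 -38.1 -31.9  -6.1  -2.4  -1.6]
```

The pose is stable: the ring edge is at the mouth, the lever is flat along the leg, and the grip is 20 N. Handing in.

```bash
python3 -c "
from bench import ctrl
print(ctrl.close_job())"
```

```text
the job is handed in; nothing more can be done
None
```

The job is handed in: the leg was drawn out to its ring mark (within about 0.5 mm by the wrist camera), the cam lever was shut along it, and both are held together at about 20 N; nothing else was touched as far as I could tell, though I took no final check of the other objects.

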